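Lift the cylinder off a trimmer engine and hold it over the piston

ROBOT

A 6-joint arm with a two-finger parallel gripper is mounted at the origin on the work surface. World frame = base frame: x ahead of the robot, y to its left, z up, the work surface at z = 0. Lengths are in m, angles in rad, forces in N, time in s.
With the tool pointing down it reaches from about 0.375 to 0.9 m from the base axis. Payload 3.1 kg.
Tool frame: the origin (TCP) lies at the centre of the arm's flange, where the gripper is bolted on; the fingertips stand 173 mm ahead of it and the grasp point (between the pads) lies 155 mm ahead of it (tip_extent is the distance from the TCP to the fingertips, in m); z points along the fingers, y is the direction in which the jaws open and shut (so a half turn about z gives the same grasp; the last joint's range is limited). The gripper opens to 85 mm and grips with 20 to 120 N. Pads are 22 mm wide; open, the fingers measure 114 mm over their backs; the gripper's body (76 mm by 85 mm) begins 54 mm behind the grasp point. The pads swing forward as they close: fully open they stand 13 mm farther back than shut.
Start: joints at [-1.31, 0.527, 1.433, -0, 1.181, -0.178], TCP at [0.266, -0.565, 0.405] pointing down, gripper open.
Joint ranges: [-3.08, 3.08], [-0.75, 2.2], [0.22, 2.44], [-1.43, 4.57], [0, 2.65], [-2.85, 2.85]. Speed limits (rad/s): [2.79, 2.79, 3.14, 3.14, 3.14, 3.14].

INTERFACE

Orientations are given as a unit quaternion [x, y, z, w].
In Python, from station import sense, snapshot, sign_off, tip_extent gives the robot as it stands. The module is installed in compiled form; this text tells all that it offers.
- The arm moves only by the tool servo_tool, never from a script. Its argument "rows" is a list of rows, each a list of 3 entries, a list of its own where there are three numbers: the shift along the tool's x, y, z in mm, then the turn about the tool's z in degrees, then the opening, from -1 (shut) to 1 (fully open), so that 0 is half open. A call has 1 to 8 rows; each row is the pose to reach, as a shift and turn from the pose measured when the call began, along the tool's axes at that moment; what a row does not reach only later rows make up. A row lasts 1/10 s, in which the tool goes at most 50 mm and 8.59 degrees, less where a joint would pass 70% of its speed; a pose out of reach is approached as far as the arm can. A call with a gripper value outside its range is refused whole. The fingers move at their own pace and stop on an object; "force" is the grip in N (left out, the last holds). Time passes only in rows, so rows that repeat a pose let the fingers close. It gives the time, the measured TCP pose, the force and the opening at its end, in the units of the state.
- sense(): the state, without advancing time (a new reading comes with each control period).
- snapshot(name): name is "scene" or "top"; returns a dict with "image" (420x560x3 uint8, blue, green, red), "z_map" (420x560 float32, m along the optical axis (not along the pixel's ray), 0 where there is no reading), "vertical_fov" (degrees; the focal length in pixels is half the picture's height over the tangent of half this angle, whatever the lens; pixels are square), "cx", "cy" (the principal point, pixels), "k1" (the pictures are not rectified: a ray, as slopes to the right and down, at radius r is drawn at 1 + k1 r^2 times it, then the intrinsics apply), "cam_to_world" (4x4, takes a point from camera to world coordinates). Camera axes: x right, y down, z forward; pixel columns grow to the right and rows downward; lengths in m; the calibration is good to about 2 mm. A picture is of the moment at which its call begins.
- sign_off(): hands the job in, once; it reports no verdict.
The state is a dict: "t": time; "q": joint angles; "qd": joint speeds; "tau": joint torques, N m; "tcp_pos": TCP position; "tool_rot": TCP orientation; "force": force on the tool from outside, world axes, zero at the start; "ft_torque": the same for the moment, N m; "finger_gap": opening from 0.0 (shut) to 1.0 (fully open).
Only numpy, scipy, OpenCV 4.12 (cv2) and the standard library are available. Lean on these libraries where they do the work, as an engineer would, in place of code of your own. Each camera call takes 0.05 s, during which the arm holds its last target. There are 200 camera calls.

TASK

The cylinder screws are out: take the spark plug socket off the plug and stand it upright in the empty round pocket of the foam tool tray, then lift the finned cylinder straight up off the engine until its skirt is a few centimetres above the piston. Finish while still holding the cylinder there in the gripper, directly over the piston, level and still, so that I can look at the piston and peel off the old gasket. Do not drop the socket into the tray, do not tip the cylinder, and leave the dish, the cup and the screwdriver where they are.

Things in the scene. Friction and masses are not known exactly. Their poses are not given: they have to be found in the camera images.
- engine: Fixed bottom end of a small trimmer engine: grey crankcase on a dark steel plate 150 x 130 x 10, flywheel at its +y side, clutch at -y (both within 56 of the axis). Origin at the centre of the plate's underside, on the bench, below the cylinder axis; z up. The flat deck on which the cylinder stands is 85 above it; only the piston is higher. Yaw -20 to 20 deg; engine and tool tray may swap sides.
- piston_top (a point): Centre of the crown of the fixed piston (diameter 33), on the engine axis, 36 above the deck and 121 above the bench; hidden in the cylinder's bore (37 wide, 42 deep) until the cylinder is lifted. Axes as the engine.
- cylinder: Loose aluminium cylinder with cooling fins, about 0.3 kg, yaw as the engine. Origin at the centre of its gasket face, on the deck; z up along the bore. Fin block 76 along x, 56 along y, 68 high; exhaust and intake flanges reach 46 out at -x and +x. Below the origin a skirt of diameter 43 goes 12 into the crankcase. It comes off straight up, without force, and is free of the piston after a lift of 48.
- fin_grip (a point): Point on the cylinder's axis 44 above its origin, midway between the flat fin sides at +y and -y: the place to grip the cylinder, 56 wide, free sides from 6 to 68 above the origin. The top has a plug well, about 34 wide and 12 deep, with a short spark plug whose tip is 80 above the origin. Axes as the cylinder.
- plug_socket: Loose deep spark plug socket, plain steel tube of outside diameter 28, 70 long, about 0.14 kg, upright over the spark plug in the well on top of the cylinder. Origin at the centre of its lower end, z up; at the start this end is 56 above the cylinder's origin and 58 of the socket stand out above the fins. It lifts straight off (the plug reaches 24 up inside it).
- tool_tray: Fixed dark grey foam tool inlay in a low steel tray, 136 along x, 196 along y, foam top 34 above the bench. Origin at the centre of the underside, z up. Two short sockets stand in their pockets (at x +32, y +12 and y +64; tops 48 above the bench) and an extension bar lies along y at x -36 (top 45 above the bench). Yaw -20 to 20 deg.
- empty_pocket (a point): Centre of the mouth of the empty round pocket in the foam, level with the foam top, 34 above the bench; at x +20, y -55 in the tray. Pocket diameter 38, 16 deep, flat floor 18 above the bench. Axes as the tray.
- parts_dish: Bystander: round steel dish with the four cylinder screws, diameter 100, 28 high, on the far side of the bench. Origin under its centre.
- paper_cup: Bystander: empty paper coffee cup, diameter 76 at the rim, 88 high, on the far side of the bench. Origin under its centre.
- screwdriver: Bystander: screwdriver with black handle lying on the far side of the bench, 200 long.
Things that resemble listed ones, but are neither listed nor needed, are in the scene too. What is shaped like the cylinder but brown or green is not meant.

How it is judged:
On the way, in this order (a step that is already met when the one before it is completed fails the run):
1. the plug socket stands upright in the empty pocket, let go and at rest, while the cylinder is still on the engine (horizontal distance between plug_socket and empty_pocket below 0.009 m and z of plug_socket in the frame of empty_pocket below -0.011 m and angle between plug_socket's own z axis and vertical below 0.12 rad and contact force between plug_socket and the fingers below 0.1 N and linear speed of plug_socket below 0.03 m/s and z of cylinder in the frame of engine below 0.095 m), for 0.2 s.
2. the cylinder is off the engine, its skirt 12 mm or more above the piston, level and over the piston (z of cylinder in the frame of engine between 0.145 and 0.235 m and horizontal distance between cylinder and engine below 0.02 m and angle between cylinder's own z axis and vertical below 0.09 rad), for 0.2 s.
At the end, for the whole second after the job is handed in: Gripper holds the cylinder (>2 N), skirt 12 to 102 mm above the piston, within 20 mm of the engine axis, tilt under 5 deg, below 0.02 m/s and 0.15 rad/s, not touching engine or tray. Socket stands in the empty pocket: within 9 mm, 11 mm deep or more, tilt under 7 deg, not touched by the fingers (all of step 2 and horizontal distance between plug_socket and empty_pocket below 0.009 m and z of plug_socket in the frame of empty_pocket below -0.011 m and angle between plug_socket's own z axis and vertical below 0.12 rad and contact force between plug_socket and the fingers below 0.1 N and linear speed of cylinder below 0.02 m/s and angular speed of cylinder below 0.15 rad/s and contact force between cylinder and the fingers above 2 N and contact force between cylinder and engine below 0.05 N and contact force between cylinder and tool_tray below 0.05 N); the arm keeps its last pose, push and grip.
It fails at once if the plug socket was dropped (falling free faster than 0.6 m/s) (contact force between plug_socket and the fingers below 0.1 N and linear speed of plug_socket above 0.6 m/s).
It fails at once if the cylinder was tipped by more than 0.26 rad (15 deg) (angle between cylinder's own z axis and vertical above 0.26 rad).
It fails at once if the parts dish was moved more than 20 mm (distance of parts_dish from where it was at the start of the episode above 0.02 m).
It fails at once if the paper cup was moved more than 20 mm (distance of paper_cup from where it was at the start of the episode above 0.02 m).
It fails at once if the screwdriver was moved more than 20 mm (distance of screwdriver from where it was at the start of the episode above 0.02 m).
It also fails if it takes over 69 s, if anything falls off the work surface, if the arm or the gripper's body presses on something with over 40 N, if the wrist force passes 120 N, or if a joint passes its speed limit or range.

## Working session

There is one attempt and no reset: what is moved stays moved. The work goes in short steps, Python scripts to look and compute and a tool call to move; the robot and the scene stay as the last step left them, time stands still between calls to the robot, and variables do not carry over. Pictures are saved under pics/ and viewed, about 8 in all and at most 12, crops included, and the job is handed in when it is done.

Besides the shell and the picture viewer there is one more tool, called after "Request:" by a JSON object that holds its "op" and its "data". servo_tool: Moves the arm, as the interface text tells. Its arguments: {"type":"object","properties":{"rows":{"type":"array"},"force":{"type":"number"}},"required":["rows"]}

```bash
mkdir -p pics
cat > h.py <<'E'
import numpy as np, cv2
from station import sense, snapshot
from scipy.spatial.transform import Rotation as R
def intr(s):
    f=s["image"].shape[0]/2/np.tan(np.radians(s["vertical_fov"]/2)); return f,s["cx"],s["cy"],s["k1"]
def rays(s,uv):
    f,cx,cy,k=intr(s); d=(np.atleast_2d(uv)-[cx,cy])/f; u=d.copy()
    for _ in range(20): u=d/(1+k*(u**2).sum(1,keepdims=True))
    return np.c_[u,np.ones(len(u))]
def cloud(s):
    h,w=s["z_map"].shape; uv=np.stack(np.meshgrid(np.arange(w),np.arange(h)),-1).reshape(-1,2).astype(float)
    p=rays(s,uv)*s["z_map"].reshape(-1,1); T=np.array(s["cam_to_world"])
    return (p@T[:3,:3].T+T[:3,3]).reshape(h,w,3)
def onplane(s,uv,z):
    T=np.array(s["cam_to_world"]); d=rays(s,uv)@T[:3,:3].T; o=T[:3,3]
    return o+d*((z-o[2])/d[:,2:])
def rect(m,z=None):
    return cv2.minAreaRect(m.astype(np.float32))
def shift(goal_xyz,st):
    return R.from_quat(st["tool_rot"]).inv().apply(np.array(goal_xyz)-st["tcp_pos"])*1000
E
python3 - <<'E'
from h import *
for n in("scene","top"):
    s=snapshot(n); cv2.imwrite(f"pics/{n}0.png",s["image"]); print(n,intr(s),np.round(s["cam_to_world"],3).tolist()); np.save(n+"0.npy",s,allow_pickle=True)
st=sense();print(st)
E
```

```text
scene (np.float64(415.81868638871197), 275.54463559767254, 209.4792635977103, -0.08308549398677537) [[0.628, 0.668, -0.4, 0.872], [0.778, -0.531, 0.335, -0.358], [0.012, -0.522, -0.853, 0.863], [0.0, 0.0, 0.0, 1.0]]
top (np.float64(460.9973964931097), 274.71799285897976, 208.5957556669762, 0.03703429291618139) [[0.014, -0.997, 0.071, 0.477], [-1.0, -0.014, 0.007, -0.057], [-0.006, -0.071, -0.997, 1.056], [0.0, 0.0, 0.0, 1.0]]
{'t': 0.1, 'q': array([-1.30949109e+00,  5.28364755e-01,  1.43379778e+00,  3.71476355e-05,
        1.18143044e+00, -1.78492612e-01]), 'qd': array([-0.00012617, -0.00202076, -0.00498925,  0.00019219,  0.00127794,
        0.00114801]), 'tau': array([-5.46087867e-04, -4.43305707e+01, -1.78585696e+01, -2.73449878e-04,
        3.86917251e-03,  3.76850124e-06]), 'tcp_pos': array([ 0.26604809, -0.5651913 ,  0.40382883]), 'tool_rot': array([ 9.75920555e-01,  2.18123978e-01, -2.42392697e-05, -1.00001249e-03]), 'force': array([-0.36121075, -0.62521043,  0.09838753]), 'ft_torque': array([-0.030404  ,  0.0123003 , -0.01593666]), 'finger_gap': 1.0020647274044514}
```

View pics/scene0.png

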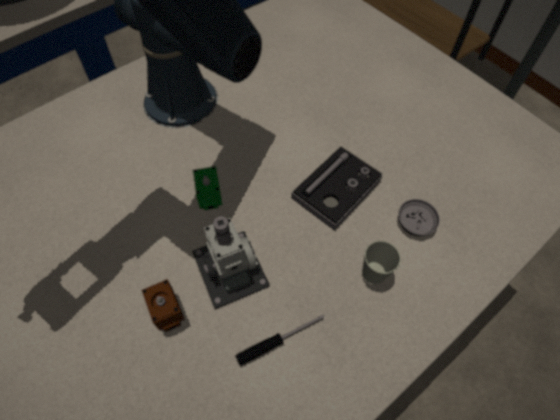

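View pics/top0.png

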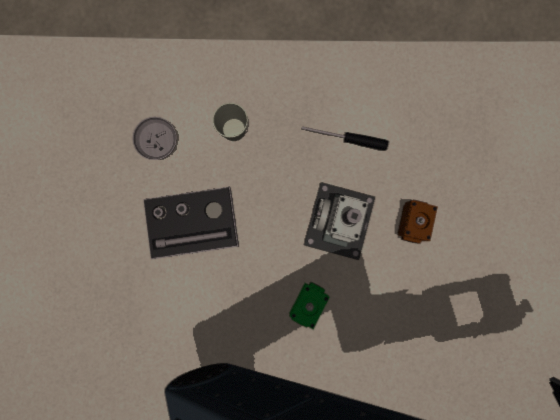

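Top view: the tray is at about (192,222) with its empty pocket at (214,211). The engine plate is at (340,220), the cylinder at (351,217) and the socket top at (351,215). In the scene view the socket top is at (222,224) and the pocket at (331,202). Brown and green decoys stand at (418,221) and (309,305).

```bash
cat > m.py <<'E'
from h import *
S={n:np.load(n+"0.npy",allow_pickle=True).item() for n in("scene","top")}
for n,s in S.items():
    P=cloud(s); g=s["image"].mean(2)
    mean=lambda m:np.round([*np.median(P[m],0),m.sum()],4)
    X,Y,Z=P[...,0],P[...,1],P[...,2]
    ce={"top":((351,217),(192,222)),"scene":((228,250),(337,187))}[n]
    yy,xx=np.mgrid[:420,:560]; near=lambda c,r:np.hypot(xx-c[0],yy-c[1])<r
    # socket top: z ~ 0.211 ; fin top z ~0.153
    for nm,lo,hi,c,r in(("socktop",.203,.220,ce[0],45),("fintop",.148,.158,ce[0],60),("deck/plate",.006,.014,ce[0],75),("tray",.029,.039,ce[1],75)):
        m=(Z>lo)&(Z<hi)&near(c,r)
        if m.sum()<5: print(n,nm,m.sum());continue
        c2,wh,a=rect(P[m][:,:2]*1000); print(n,nm,mean(m),"rect",np.round(c2,1),np.round(wh,1),round(a,1))
    # fins by aluminium brightness etc: pocket by colour on plane
    m=(near({"top":(214,211),"scene":(331,202)}[n],14)&(g>70)).astype(np.uint8)
    k,l,stt,cc=cv2.connectedComponentsWithStats(m); i=1+stt[1:,4].argmax()
    print(n,"pocket",stt[i],cc[i],onplane(s,cc[i],.034),onplane(s,cc[i],.018), "z",np.median(Z[l==i]))
for n,c in(("top",(345,215)),("scene",(228,250))):
    i=S[n]["image"]; cv2.imwrite("pics/c_%s.png"%n,0)if 0 else None
a=S["top"]["image"][170:270,135:245]; b=S["top"]["image"][170:270,295:405]; c=S["scene"]["image"][205:305,180:290];d=S["scene"]["image"][140:240,280:390]
o=np.vstack([np.hstack([a,b]),np.hstack([d,c])]); o=np.clip(o.astype(float)*1.6,0,255).astype(np.uint8)
cv2.imwrite("pics/crop1.png",cv2.resize(o,None,fx=3,fy=3,interpolation=cv2.INTER_CUBIC)[:600])
E
python3 m.py
```

```text
scene socktop [  0.5259  -0.1966   0.2096 177.    ] rect [ 526.3 -196.9] [25.7 26.5] 26.6
scene fintop [ 5.389e-01 -2.043e-01  1.521e-01  6.720e+02] rect [ 525.  -196.3] [56.4 77.6] 75.8
scene deck/plate [ 5.629e-01 -2.294e-01  9.200e-03  1.472e+03] rect [ 479.1 -184.6] [130.5 247.7] 75.3
scene tray [5.158e-01 1.319e-01 3.350e-02 2.910e+03] rect [569.1 147. ] [239.8 198. ] 9.3
scene pocket [324 198  13   9  88] [330.35227273 201.98863636] [[0.54813525 0.08328339 0.034     ]] [[0.54187635 0.09179327 0.018     ]] z 0.017886099361350882
top socktop [  0.5251  -0.1951   0.2102 179.    ] rect [ 525.6 -195.1] [25.6 26.3] 43.8
top fintop [ 5.218e-01 -1.922e-01  1.528e-01  8.020e+02] rect [ 525.9 -195.6] [56.1 76. ] 75.4
top deck/plate [ 5.054e-01 -1.817e-01  1.010e-02  1.574e+03] rect [ 538.  -228.5] [209.2 325.2] 58.4
top tray [5.137e-01 1.382e-01 3.410e-02 4.161e+03] rect [560.4 145.8] [224.6 192.7] 9.0
top pocket [206 203  16  15 196] [213.5        209.92857143] [[0.54398573 0.08652109 0.034     ]] [[0.54504036 0.08876379 0.018     ]] z 0.01849820798252233
```

View pics/crop1.png

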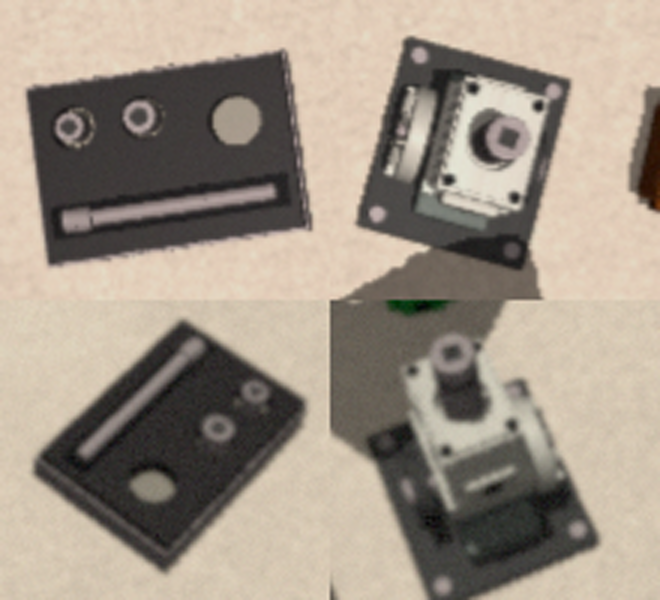

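The measurements agree:

| Item | Top view | Scene view | Check |
|---|---|---|---|
| Cylinder axis (m) | (0.526, -0.1955) | (0.525, -0.196) | fin rectangle 56 x 76, yaw -14.6° |
| Socket top (m) | z 0.210 | z 0.2096 | expected 0.211 |
| Pocket, midway between the mouth and floor casts (m) | (0.5445, 0.0876) | (0.545, 0.0875) | floor z 0.018 |

The next move goes above the socket with the jaws along the cylinder's y.

Request:
{"op": "servo_tool", "data": {"rows": [[[30,-17,-10],4,1],[[70,-40,-20],8,1],[[110,-63,-26],14,1],[[150,-86,-26],20,1],[[190,-109,-26],26,1],[[230,-132,-26],32,1],[[270,-154,-26],37,1],[[300,-171,-26],39.7,1]], "force": 40}}

```text
t: 0.9
tcp_pos: [0.4656, -0.2803, 0.43]
tool_rot: [0.992, -0.127, -0.001, -0.001]
force: [0.2, -0.3, -0.3]
finger_gap: 0.998
```

Run:
```python
from h import *
st=sense(); print(st["t"],st["tcp_pos"],st["q"],st["force"],R.from_quat(st["tool_rot"]).as_matrix().round(4))
print(shift([.5255,-.1955,.43],st))
# tray check: dark/tray-height points limited to its region
s=np.load("top0.npy",allow_pickle=True).item(); P=cloud(s); Z=P[...,2]
m=(Z>.029)&(Z<.039); m[:185]=0;m[262:]=0;m[:,:138]=0;m[:,245:]=0
c,wh,a=rect(P[m][:,:2]*1000);print("tray",c,wh,a)
for y in (a,a-90): 
    t=np.radians(y); print(y,np.array(c)+np.array([[np.cos(t),-np.sin(t)],[np.sin(t),np.cos(t)]])@[20,-55])
```

```text
0.9 [ 0.46563264 -0.28029923  0.42997277] [-0.74791843  0.38781824  1.60734968  0.0017269   1.14922246  1.07652738] [ 0.16417959 -0.25783608 -0.29712698] [[ 0.9678 -0.2516 -0.001 ]
 [-0.2516 -0.9678  0.0031]
 [-0.0017 -0.0027 -1.    ]]
[ 36.60369575 -97.1347031    0.17343989]
tray (515.9042358398438, 138.75990295410156) (134.60166931152344, 192.6540985107422) 9.028976440429688
9.028976440429688 [544.28778525  87.58008151]
-80.97102355957031 [464.7244144  110.37635355]
```

The tray rectangle (135 x 193, yaw 9.0°) puts the pocket at (0.5443, 0.0876), which matches.

Request:
{"op": "servo_tool", "data": {"rows": [[[15,-40,0],0,1],[[30,-75,0],0,1],[[36.6,-97,0],0,1],[[36.6,-97,0],0,1],[[36.6,-97,15],0,1],[[36.6,-97,15],0,1]]}}

```text
t: 1.5
tcp_pos: [0.5245, -0.1956, 0.4134]
tool_rot: [0.992, -0.127, -0.003, -0.002]
force: [-0.3, -0.5, -0.6]
finger_gap: 1.0
```

Run:
```python
from h import *
st=sense(); print(st["tcp_pos"],R.from_quat(st["tool_rot"]).as_matrix().round(4)[:2,:2],shift([.5255,-.1955,.352],st))
s=snapshot("scene"); cv2.imwrite("pics/s2.png",cv2.resize(s["image"][130:330,130:380],None,fx=3,fy=3))
```

```text
[ 0.52454844 -0.19564885  0.4133808 ] [[ 0.9678 -0.2517]
 [-0.2517 -0.9678]] [ 1.26694439 -0.16598257 61.37506058]
```

View pics/s2.png

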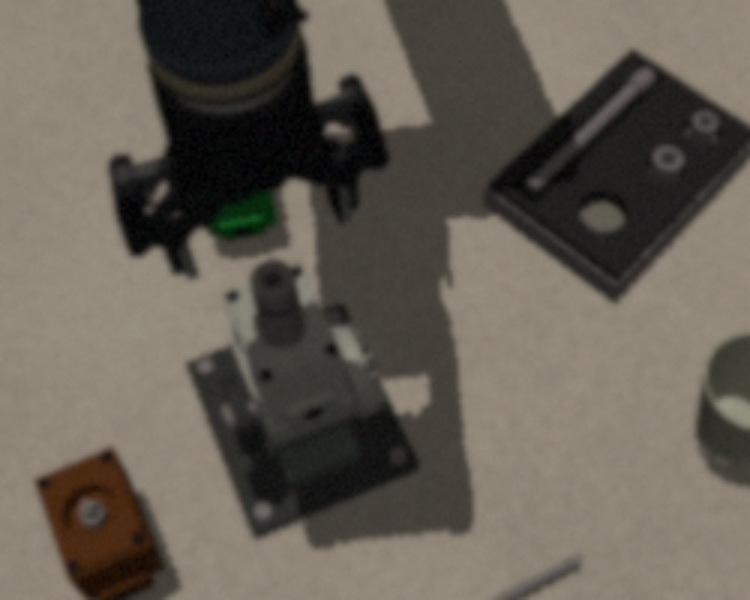

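The open jaws straddle the socket (crop pixel (272,278)) with the fingertips above it. I'll lower the gripper and close it.

Request:
{"op": "servo_tool", "data": {"rows": [[[1,0,20],0,1],[[1,0,40],0,1],[[1,0,55],0,1],[[1,0,61],0,1],[[1,0,61],0,1],[[1,0,61],0,1]]}}

```text
t: 2.15
tcp_pos: [0.5257, -0.1966, 0.3539]
tool_rot: [0.992, -0.127, -0.002, -0.002]
force: [1.0, -0.5, -0.1]
finger_gap: 0.999
```

Request:
{"op": "servo_tool", "data": {"rows": [[[0,0,0],0,-0.2],[[0,0,0],0,-0.6],[[0,0,0],0,-1],[[0,0,0],0,-1],[[0,0,0],0,-1],[[0,0,0],0,-1],[[0,0,0],0,-1],[[0,0,0],0,-1]], "force": 40}}

```text
t: 2.95
tcp_pos: [0.5258, -0.1966, 0.3544]
tool_rot: [0.992, -0.127, -0.001, -0.001]
force: [-0.2, 0.5, 5.0]
finger_gap: 0.309
```

Request:
{"op": "servo_tool", "data": {"rows": [[[0,0,-5],0,-1],[[0,0,-12],0,-1],[[0,0,-20],0,-1],[[0,0,-30],0,-1],[[0,0,-40],0,-1],[[0,0,-50],0,-1],[[0,0,-60],0,-1],[[0,0,-65],0,-1]]}}

```text
t: 3.75
tcp_pos: [0.5261, -0.197, 0.4209]
tool_rot: [0.992, -0.127, -0.0, -0.001]
force: [1.3, 0.3, -1.2]
finger_gap: 0.31
```

Run:
```python
from h import *
st=sense(); print(st["t"],st["tcp_pos"],st["force"],st["finger_gap"],shift([.5444,.0876,.42],st))
s=snapshot("scene"); cv2.imwrite("pics/s3.png",cv2.resize(s["image"][130:330,130:380],None,fx=3,fy=3))
```

```text
3.75 [ 0.52608971 -0.19695068  0.42090022] [ 1.27758753  0.27773176 -1.21277246] 0.30999121460062146 [ -54.22565258 -279.93314928    1.47581597]
```

View pics/s3.png

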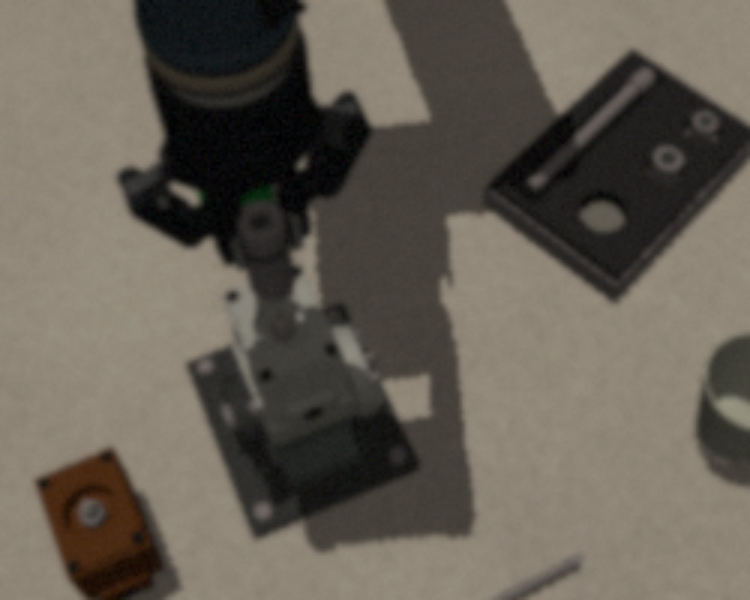

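The socket is held upright at crop pixel (263,222), clear of the plug at (275,325). I'll carry it over to the pocket.

Request:
{"op": "servo_tool", "data": {"rows": [[[-4,-20,-2],0,-1],[[-12,-60,-2],0,-1],[[-20,-105,0],0,-1],[[-29,-150,0],0,-1],[[-38,-195,0],0,-1],[[-46,-235,0],0,-1],[[-52,-265,1],0,-1],[[-54.2,-280,1],0,-1]]}}

```text
t: 4.6
tcp_pos: [0.544, 0.0901, 0.4204]
tool_rot: [0.992, -0.126, -0.0, -0.001]
force: [0.0, -0.4, -1.0]
finger_gap: 0.312
```

Request:
{"op": "servo_tool", "data": {"rows": [[[0,0,0],0,-1],[[0,0,0],0,-1]]}}

```text
t: 4.8
tcp_pos: [0.5441, 0.0897, 0.4202]
tool_rot: [0.992, -0.126, -0.001, -0.001]
force: [0.1, 0.3, -1.9]
finger_gap: 0.308
```

Run:
```python
from h import *
st=sense(); print(st["t"],st["tcp_pos"],st["force"],st["finger_gap"],shift([.5444,.0876,.42],st),R.from_quat(st["tool_rot"]).as_matrix()[:,2])
s=snapshot("scene"); P=cloud(s); d=np.hypot(P[...,0]-st["tcp_pos"][0],P[...,1]-st["tcp_pos"][1])
# socket lower half: visible points near axis, z between floor end .20 and .24
m=(d<.03)&(P[...,2]>.203)&(P[...,2]<.24); yy,xx=np.nonzero(m)
print(m.sum())
v=np.array(s["cam_to_world"])[:2,3]-st["tcp_pos"][:2]; v/=np.hypot(*v)
for lo in np.arange(.2,.25,.01):
    k=m&(P[...,2]>lo)&(P[...,2]<lo+.01)
    if k.sum()>4:
        Q=P[k]; A=np.c_[2*Q[:,:2],np.ones(len(Q))]
        # nearest point to camera is axis+14mm*v ; lateral mid of extent
        n=np.array([-v[1],v[0]]); l=Q[:,:2]@n; f=Q[:,:2]@v
        c=n*(l.min()+l.max())/2+v*(np.percentile(f,95)-.014); print(lo,k.sum(),np.ptp(l),c)
cv2.imwrite("pics/s4.png",cv2.resize(s["image"][90:290,230:480],None,fx=3,fy=3))
```

```text
4.8 [0.54405145 0.08968935 0.42023576] [ 0.0741047   0.32017967 -1.92436813] 0.30816962704203343 [0.85909839 1.93657556 0.23256781] [-0.00119301  0.00132928 -0.9999984 ]
150
0.2 15 0.02348264749249257 [0.54477445 0.09084504]
0.21000000000000002 41 0.0266477222762741 [0.54419367 0.09066325]
0.22000000000000003 51 0.027492526174463905 [0.54419639 0.08993435]
0.23000000000000004 43 0.026760749482724222 [0.54450417 0.09017561]
```

View pics/s4.png

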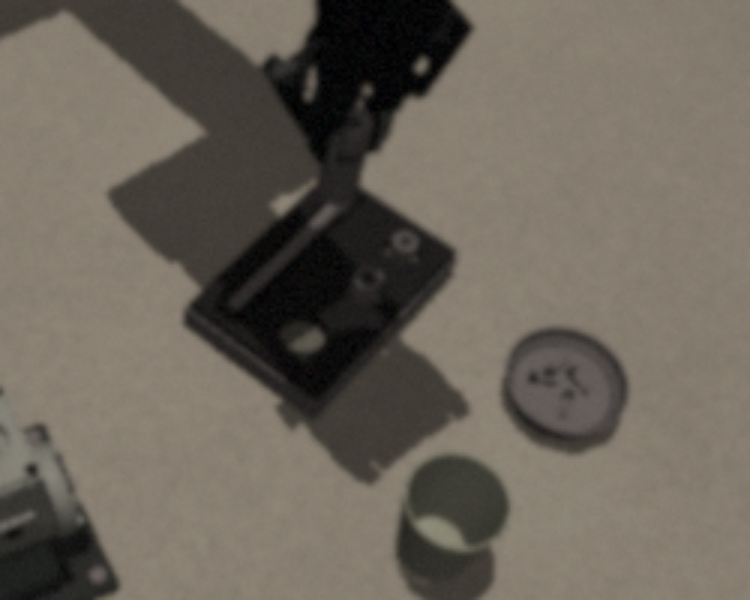

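The socket is upright at (340,165) in the crop, lower-end axis at about (0.5444, 0.0903), above the pocket at (302,337). I'll shift it 2.5 mm and lower it.

Request:
{"op": "servo_tool", "data": {"rows": [[[0.5,2.5,15],0,-1],[[0.5,2.5,40],0,-1],[[0.5,2.5,65],0,-1],[[0.5,2.5,90],0,-1],[[0.5,2.5,115],0,-1],[[0.5,2.5,130],0,-1],[[0.5,2.5,138],0,-1],[[0.5,2.5,138],0,-1]]}}

```text
t: 5.65
tcp_pos: [0.5439, 0.0854, 0.2814]
tool_rot: [0.992, -0.127, -0.002, -0.0]
force: [-0.8, 0.4, -1.3]
finger_gap: 0.313
```

Run:
```python
from h import *
st=sense(); print(st["t"],st["tcp_pos"],st["force"],st["finger_gap"],shift([.5444,.0872,.232],st))
s=snapshot("scene"); cv2.imwrite("pics/s5.png",cv2.resize(s["image"][130:260,270:410],None,fx=4.5,fy=4.5))
```

```text
5.65 [0.54386458 0.08544586 0.28138472] [-0.75298483  0.42807723 -1.32582138] 0.3125704997445564 [ 0.24079897 -1.81503121 49.38483693]
```

View pics/s5.png

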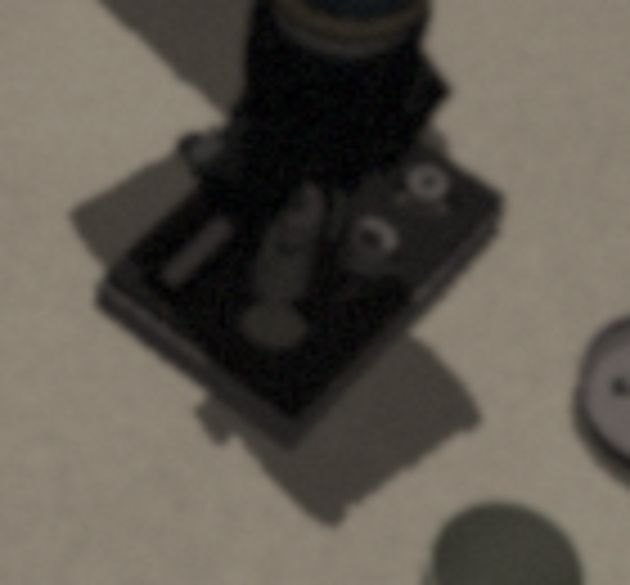

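The socket, at (285,245) in the crop, lines up just over the pocket (273,325). I'll go on down.

Request:
{"op": "servo_tool", "data": {"rows": [[[0.3,-1.5,10],0,-1],[[0.3,-1.5,20],0,-1],[[0.3,-1.5,28],0,-1],[[0.3,-1.5,36],0,-1],[[0.3,-1.5,42],0,-1],[[0.3,-1.5,46],0,-1],[[0.3,-1.5,46],0,-1]]}}

```text
t: 6.4
tcp_pos: [0.5446, 0.0872, 0.2356]
tool_rot: [0.992, -0.127, -0.001, -0.0]
force: [-0.4, 0.0, -1.0]
finger_gap: 0.311
```

Request:
{"op": "servo_tool", "data": {"rows": [[[0,0,1],0,-1],[[0,0,2],0,-1],[[0,0,2],0,-1]]}}

```text
t: 6.7
tcp_pos: [0.5446, 0.0872, 0.2337]
tool_rot: [0.992, -0.127, -0.001, -0.0]
force: [-0.3, -0.1, 0.8]
finger_gap: 0.316
```

Request:
{"op": "servo_tool", "data": {"rows": [[[0,0,1],0,-1],[[0,0,2],0,-1],[[0,0,2],0,-1]]}}

```text
t: 7.0
tcp_pos: [0.5446, 0.0872, 0.2316]
tool_rot: [0.992, -0.127, -0.001, -0.0]
force: [-0.8, -0.1, -2.2]
finger_gap: 0.312
```

Request:
{"op": "servo_tool", "data": {"rows": [[[0,0,1],0,-1],[[0,0,2],0,-1],[[0,0,2],0,-1]]}}

```text
t: 7.3
tcp_pos: [0.5447, 0.0872, 0.2314]
tool_rot: [0.992, -0.127, -0.001, -0.0]
force: [-2.0, -0.3, 11.1]
finger_gap: 0.312
```

The socket is on the pocket floor: 11 N upward at TCP 0.2314, as predicted. I'll let go gently.

Request:
{"op": "servo_tool", "data": {"rows": [[[0,0,0],0,-0.3],[[0,0,0],0,-0.2],[[0,0,0],0,-0.1],[[0,0,0],0,0.1],[[0,0,0],0,0.3],[[0,0,0],0,0.3],[[0,0,0],0,0.3],[[0,0,0],0,0.3]]}}

```text
t: 8.1
tcp_pos: [0.5447, 0.0872, 0.2313]
tool_rot: [0.992, -0.127, -0.001, -0.0]
force: [-0.0, -0.2, -0.3]
finger_gap: 0.651
```

Request:
{"op": "servo_tool", "data": {"rows": [[[0,0,-10],0,0.3],[[0,0,-25],0,0.3],[[0,0,-50],0,0.3],[[0,0,-80],0,0.3],[[0,0,-110],0,0.3],[[0,0,-140],0,0.3],[[0,0,-170],0,0.3],[[0,0,-200],0,0.3]]}}

```text
t: 8.9
tcp_pos: [0.5445, 0.0871, 0.4333]
tool_rot: [0.992, -0.127, -0.0, -0.0]
force: [0.4, 0.3, 0.8]
finger_gap: 0.653
```

Request:
{"op": "servo_tool", "data": {"rows": [[[10,45,0],0,1],[[19,90,0],0,1],[[28,135,0],0,1],[[37,180,0],0,1],[[45,225,0],0,1],[[50,255,0],0,1],[[54,275,0],0,1],[[54,275,0],0,1]]}}

```text
t: 9.7
tcp_pos: [0.5271, -0.1953, 0.4337]
tool_rot: [0.992, -0.129, 0.0, 0.0]
force: [-0.2, -0.1, -0.2]
finger_gap: 0.998
```

```bash
cat > chk.py <<'E'
from h import *
st=sense(); print(st["t"],st["tcp_pos"],st["force"],st["finger_gap"])
print("to axis",shift([.5255,-.1957,.284],st), "yaw",np.degrees(np.arctan2(*R.from_quat(st["tool_rot"]).as_matrix()[[1,0],0])))
for n in("top","scene"):
    s=snapshot(n); P=cloud(s); Z=P[...,2]
    m=(np.hypot(P[...,0]-.5444,P[...,1]-.0876)<.03)&(Z>.075)&(Z<.1)
    if m.sum(): print(n,"socket",m.sum(),rect(P[m][:,:2]*1000),np.percentile(Z[m],[50,95]))
    m=m=(np.hypot(P[...,0]-.5255,P[...,1]+.1957)<.06)&(Z>.148)&(Z<.158)
    if m.sum(): print(n,"fintop",m.sum(),rect(P[m][:,:2]*1000))
cv2.imwrite("pics/s6.png",cv2.resize(s["image"][90:320,150:440],None,fx=2.6,fy=2.6))
E
python3 chk.py
```

```text
9.7 [ 0.52712568 -0.19533276  0.43373802] [-0.17388149 -0.0845557  -0.21960392] 0.9982553355190708
to axis [ -1.55603496   0.72662532 149.73744271] yaw -14.807453246701161
top socket 142 ((544.6597290039062, 86.39900207519531), (25.832435607910156, 26.029319763183594), 3.077331781387329) [0.08730015 0.09053152]
top fintop 134 ((497.63079833984375, -205.3087158203125), (23.449325561523438, 26.32832145690918), 74.43899536132812)
scene socket 127 ((544.4258422851562, 86.60529327392578), (26.769306182861328, 26.902103424072266), 48.963138580322266) [0.08615282 0.08888875]
scene fintop 826 ((525.26806640625, -196.30953979492188), (56.29985809326172, 77.48928833007812), 75.52217102050781)
```

View pics/s6.png

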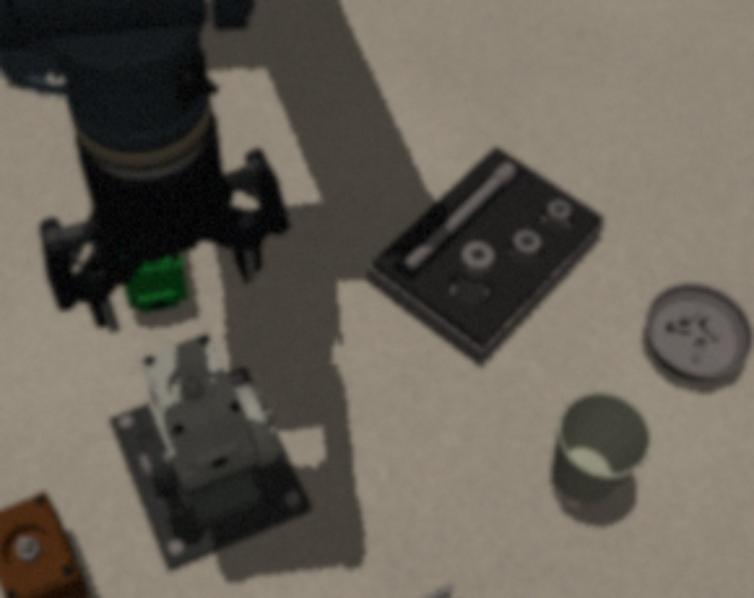

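The socket stands in the pocket at (470,270) in the crop. Its top is at z 0.087 (expected 0.088) and 1 mm from the pocket centre. The cylinder hasn't moved, so I'll lower the gripper onto its fins.

Request:
{"op": "servo_tool", "data": {"rows": [[[-1.5,0.5,15],-0.3,1],[[-1.5,0.5,40],-0.3,1],[[-1.5,0.5,65],-0.3,1],[[-1.5,0.5,90],-0.3,1],[[-1.5,0.5,110],-0.3,1],[[-1.5,0.5,125],-0.3,1],[[-1.5,0.5,130],-0.3,1],[[-1.5,0.5,130],-0.3,1]]}}

```text
t: 10.6
tcp_pos: [0.5254, -0.1912, 0.3031]
tool_rot: [0.992, -0.124, -0.001, -0.001]
force: [0.3, -0.1, -0.2]
finger_gap: 0.998
```

```bash
python3 chk.py
```

```text
10.6 [ 0.52544101 -0.19123535  0.3031107 ] [ 0.3383511  -0.13003282 -0.19653612] 0.997566893121923
to axis [ 1.20670908  4.3534409  19.0983493 ] yaw -14.259889320543667
top socket 141 ((544.5484619140625, 86.84779357910156), (25.58736228942871, 25.920597076416016), 3.0366671085357666) [0.08722081 0.09061625]
top fintop 102 ((500.15240478515625, -174.46603393554688), (83.73539733886719, 17.387081146240234), 62.34537887573242)
scene socket 127 ((545.4140014648438, 86.24748992919922), (25.370649337768555, 26.524293899536133), 6.421276569366455) [0.08574057 0.08909476]
scene fintop 632 ((530.8565063476562, -195.51107788085938), (81.96871185302734, 85.69602966308594), 30.922842025756836)
```

Request:
{"op": "servo_tool", "data": {"rows": [[[1,2,0],0.2,1],[[1,4.3,0],0.2,1],[[1,4.3,6],0.2,1],[[1,4.3,12],0.2,1],[[1,4.3,17],0.2,1],[[1,4.3,19],0.2,1],[[1,4.3,19],0.2,1],[[1,4.3,19],0.2,1]]}}

```text
t: 11.5
tcp_pos: [0.5258, -0.1963, 0.2851]
tool_rot: [0.992, -0.126, 0.0, -0.001]
force: [-0.1, 0.8, 0.3]
finger_gap: 1.0
```

Request:
{"op": "servo_tool", "data": {"rows": [[[0,0,0],0,0.8],[[0,0,0],0,0.6],[[0,0,0],0,0.45],[[0,0,0],0,0.35],[[0,0,0],0,0.2],[[0,0,0],0,0],[[0,0,0],0,-0.2],[[0,0,0],0,-0.2]], "force": 60}}

```text
t: 12.3
tcp_pos: [0.5259, -0.1964, 0.2854]
tool_rot: [0.992, -0.126, 0.0, -0.001]
force: [-0.5, 1.3, 3.9]
finger_gap: 0.649
```

Request:
{"op": "servo_tool", "data": {"rows": [[[0,0,0],0,-0.5],[[0,0,0],0,-0.5],[[0,0,0],0,-0.5]], "force": 80}}

```text
t: 12.6
tcp_pos: [0.5259, -0.1964, 0.2855]
tool_rot: [0.992, -0.126, 0.0, -0.001]
force: [-0.1, 1.2, 3.1]
finger_gap: 0.644
```

The grip is about 55 mm wide, as expected for the fins. I'll lift slowly and straight up.

Request:
{"op": "servo_tool", "data": {"rows": [[[0,0,-3],0,-0.5],[[0,0,-6],0,-0.5],[[0,0,-10],0,-0.5],[[0,0,-14],0,-0.5],[[0,0,-18],0,-0.5],[[0,0,-22],0,-0.5],[[0,0,-26],0,-0.5],[[0,0,-28],0,-0.5]]}}

```text
t: 13.4
tcp_pos: [0.526, -0.1965, 0.3141]
tool_rot: [0.992, -0.126, 0.001, -0.0]
force: [-0.0, -0.1, -3.5]
finger_gap: 0.646
```

```bash
cat > c2.py <<'E'
from h import *
import sys
st=sense(); print(st["t"],st["tcp_pos"],st["force"],st["finger_gap"],"to axis",shift([.5257,-.196,.37],st))
s=snapshot("scene"); P=cloud(s)
cv2.imwrite("pics/%s.png"%sys.argv[1],cv2.resize(s["image"][150:330,150:370],None,fx=3,fy=3))
E
python3 c2.py s7
```

```text
13.4 [ 0.52596789 -0.19647376  0.31408035] [-0.01685341 -0.12198199 -3.49108152] 0.6455814629659163 to axis [ -0.30105218  -0.44132666 -55.91974455]
```

View pics/s7.png

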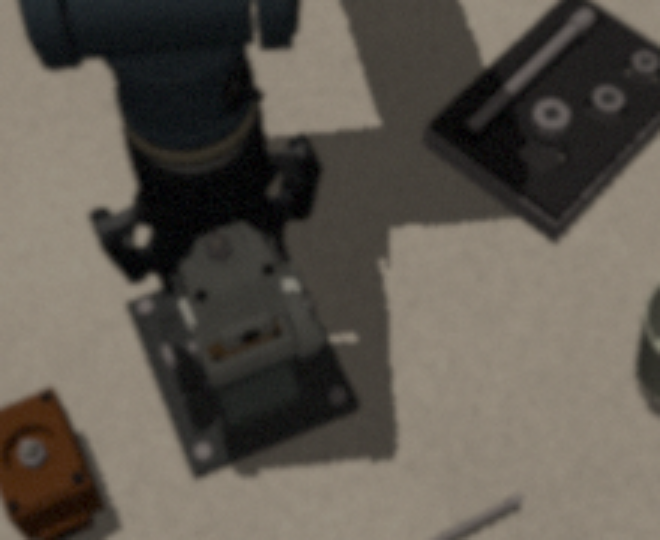

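The cylinder is rising level at (240,285) in the crop. The wrist reads -3.5 N, about its 0.3 kg. I'll keep lifting.

Request:
{"op": "servo_tool", "data": {"rows": [[[0,0,-5],0,-0.5],[[0,0,-11],0,-0.5],[[0,0,-18],0,-0.5],[[0,0,-25],0,-0.5],[[0,0,-32],0,-0.5],[[0,0,-39],0,-0.5],[[0,0,-45],0,-0.5],[[0,0,-50],0,-0.5]]}}

```text
t: 14.25
tcp_pos: [0.5259, -0.1965, 0.3649]
tool_rot: [0.992, -0.126, 0.001, -0.0]
force: [-0.3, -0.3, -3.5]
finger_gap: 0.647
```

Request:
{"op": "servo_tool", "data": {"rows": [[[0,0,-5],0,-0.5],[[0,0,-7],0,-0.5],[[0,0,-7],0,-0.5],[[0,0,-7],0,-0.5],[[0,0,-7],0,-0.5],[[0,0,-7],0,-0.5]]}}

```text
t: 14.85
tcp_pos: [0.5259, -0.1965, 0.3716]
tool_rot: [0.992, -0.126, 0.001, -0.0]
force: [-0.2, -0.3, -3.5]
finger_gap: 0.648
```

```bash
python3 - <<'E'
from h import *
for n in("scene","top"):
    s=snapshot(n); P=cloud(s); Z=P[...,2]
    m=(np.hypot(P[...,0]-.5257,P[...,1]+.196)<.055)&(Z>.225)&(Z<.247)
    Q=P[m]; A=np.c_[Q[:,:2],np.ones(len(Q))]; c=np.linalg.lstsq(A,Q[:,2],rcond=None)[0]
    print(n,m.sum(),"z",np.median(Q[:,2]),"slope",c[:2],rect(Q[:,:2]*1000))
    m=(np.hypot(P[...,0]-.5444,P[...,1]-.0876)<.03)&(Z>.075)&(Z<.1)
    print("socket",m.sum(),rect(P[m][:,:2]*1000),np.median(Z[m]))
E
python3 c2.py s8
```

```text
scene 862 z 0.23720514530687586 slope [ 0.08853751 -0.01216295] ((538.2582397460938, -204.5179443359375), (78.12629699707031, 65.41211700439453), 43.440731048583984)
socket 130 ((545.5271606445312, 87.34349060058594), (25.153310775756836, 29.36496353149414), 11.67582893371582) 0.08597743197344576
top 131 z 0.23800810721762167 slope [ 0.37953688 -0.09156259] ((494.1545715332031, -195.19215393066406), (42.06345748901367, 13.964484214782715), 74.72261810302734)
socket 143 ((544.491943359375, 86.42752075195312), (25.793304443359375, 25.91200828552246), 4.815426349639893) 0.08687410324024814
14.95 [ 0.52588427 -0.19647516  0.37168298] [-0.18217698  0.27599593 -3.3853399 ] 0.6468616383891799 to axis [-0.30014436 -0.41263857  1.68279459]
```

View pics/s8.png

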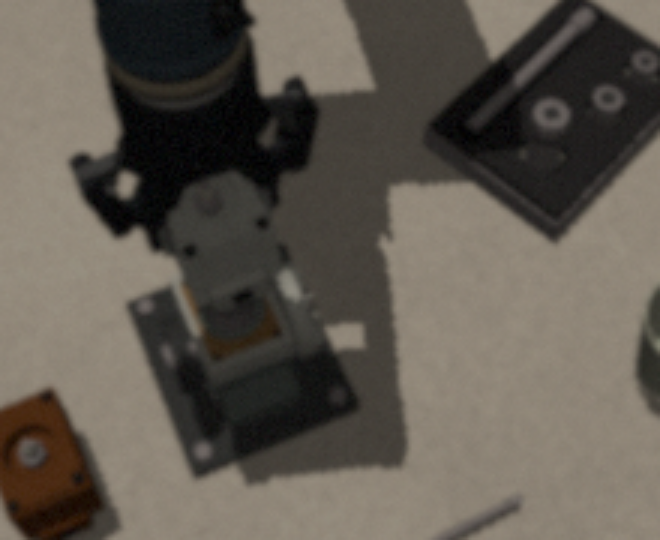

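The cylinder (220,235) hangs clear, and the piston (237,317) and brown gasket show below it. The slope fit included pixels from the front face, so I'll redo it on the top face only.

Run:
```python
from h import *
s=snapshot("scene"); P=cloud(s); Z=P[...,2]
m=(np.hypot(P[...,0]-.5257,P[...,1]+.196)<.055)&(Z>.228)&(Z<.248); Q=P[m]
k=np.ones(len(Q),bool)
# start from the mode height, refit with shrinking residual bound
r=np.abs(Q[:,2]-.238)
for tol in(.006,.005,.004,.003,.003,.003,.003):
    k=r<tol; A=np.c_[Q[:,:2],np.ones(len(Q))]; c=np.linalg.lstsq(A[k],Q[k,2],rcond=None)[0]; r=np.abs(Q[:,2]-A@c)
    print(tol,k.sum(),c[:2],"tilt",np.hypot(*c[:2]))
Qk=Q[k]; print("z axis",c@[.5257,-.196,1],rect(Qk[:,:2]*1000))
st=sense();print(st["t"],st["qd"],st["tcp_pos"])
```

```text
0.006 625 [-0.0081281   0.00612643] tilt 0.010178368181274081
0.005 615 [-0.00823534  0.00675815] tilt 0.010653327406964931
0.004 593 [-0.01186642  0.00564734] tilt 0.013141701775084199
0.003 534 [-0.02155511  0.00925939] tilt 0.023459735452207958
0.003 522 [-0.03027886  0.01065844] tilt 0.03210002847546285
0.003 525 [-0.03144871  0.01010678] tilt 0.033032840137863215
0.003 526 [-0.03216875  0.01012249] tilt 0.03372378359779183
z axis 0.23889998742593657 ((544.51611328125, -197.676025390625), (83.39190673828125, 47.608924865722656), 88.62252044677734)
15.05 [-4.14518607e-04 -1.41987446e-03 -1.91861718e-03 -1.01714177e-03
 -8.39407965e-04 -1.46303911e-05] [ 0.52592952 -0.19651347  0.37179294]
```

The tilt is 0.01–0.03 rad (limit 0.087), the lift is about 86 mm and the arm is still. I'm handing in.

```bash
python3 -c "from station import sign_off; print(sign_off())"
```

```text
the job is handed in; nothing more can be done
None
```

The plug socket is standing in the empty pocket, and the arm is holding the cylinder still over the piston. I handed the job in at about 15 s on the robot's clock; no verdict is reported.

- **Socket:** in my last check it stood 1–1.5 mm from the pocket centre. Its top was at z 0.086–0.087 m (0.088 expected), so it is seated on the pocket floor. I lowered it until it touched the floor (11 N) before letting go.
- **Cylinder:** it is raised about 86 mm, which puts the skirt roughly 38 mm above the piston. It is within about 1 mm of the engine axis, going by the gripper position. The wrist carries about 3.5 N and the joints are still.
- **Tilt:** my first tilt estimate was wrong because it included the cylinder's front face. Fits on the top face alone gave 0.01–0.03 rad, varying with the cut-off, and all below the 0.087 limit.
- **Dish, cup and screwdriver:** the arm never went near them. I judged this from the pictures and did not measure their positions at the end.

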